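# Hold a moisture meter on the ring mark of a chopping board

### The arm

A 6-joint arm with a two-finger parallel gripper is mounted at the origin on a cart in front of the work surface, level with it; the furniture and walls round the work are solid. World frame = base frame: x ahead of the robot, y to its left, z up, the work surface at z = 0. Lengths are in m, angles in rad, forces in N, time in s.
With the tool pointing down it reaches from about 0.3 to 0.85 m from the base axis. Payload 4.2 kg.
Tool frame: the origin (TCP) lies between the finger pads; the fingertips stand 19 mm ahead of it and the grasp point (between the pads) is the TCP (robot.nose_length is the distance from the TCP to the fingertips, in m); z points along the fingers, y is the line along which they close (so a half turn about z gives the same grasp; the last joint's range is limited). The gripper opens to 91 mm and grips with 3 to 60 N. Pads are 32 mm wide; open, the fingers measure 118 mm over their backs; the gripper's body (76 mm by 178 mm) begins 60 mm behind the grasp point.
Start: joints at [-1.194, 0.32, 1.565, -0, 1.257, -0.02], TCP at [0.222, -0.53, 0.211] pointing down, gripper open.
Joint ranges: [-3.11, 3.11], [-0.84, 2.01], [0.21, 2.61], [-1.34, 4.49], [0.05, 2.63], [-2.56, 2.56]. Speed limits (rad/s): [2.57, 2.57, 3.14, 3.14, 3.14, 3.14].

### API

Orientations are given as a unit quaternion [w, x, y, z].
In Python, from rig import sense, snapshot, order, robot gives the robot as it stands.
- The arm moves only by the shell command python3 -m creep 'ROWS' [OPENING]. ROWS is JSON, a list of rows, each a list of 6 numbers: the shift along the tool's x, y, z in units of 50 mm (1.0 is 50 mm), then the turn, a rotation vector about the tool's x, y, z in units of 10 degrees (1.0 is 10 degrees). A call has 1 to 20 rows; each row is the pose to reach, as a shift and turn from the pose commanded when the call began, along the tool's axes at that moment; what a row does not reach only later rows make up. A row lasts 1/8 s, in which the tool goes at most 62.5 mm and 10.7 degrees, less where a joint would pass 70% of its speed; a pose out of reach is approached as far as the arm can. A call with a gripper value outside its range is refused whole. OPENING is the closure in counts, from 0 (fully open) to 255 (shut), set as the call begins (- or left out, the last holds). The fingers move at their own pace and stop on an object; the grip force is fixed at half the most. Time passes only in rows, so rows that repeat a pose let the fingers close. It gives the time, the measured TCP pose, the force, the opening and the grip force at its end, in the units of the state.
- sense(): the state, without advancing time (a new reading comes with each control period).
- snapshot(name): name is "side" or "top" or "wrist"; returns a dict with "pixels" (480x640x3 uint8, blue, green, red), "range_z" (480x640 float32, m along the optical axis (not along the pixel's ray), 0 where there is no reading), "fx", "fy", "cx", "cy" (pixels), "extrinsics" (4x4, takes a point from camera to world coordinates). Camera axes: x right, y down, z forward; pixel columns grow to the right and rows downward; lengths in m; the calibration is good to about 2 mm. A picture is of the moment at which its call begins.
- order.sign_off(): hands the job in; it is judged then, once.
The state is a dict: "time_s": time; "joint_pos": joint angles; "dq": joint speeds; "effort": joint torques, N m; "eef_pos": TCP position; "tool_rot": TCP orientation; "wrist_force": force on the tool from outside, world axes, zero at the start; "ft_torque": the same for the moment, N m; "width": opening from 0.0 (shut) to 1.0 (fully open); "grasp_force": force on a finger pad.
Only numpy, scipy, OpenCV 4.12 (cv2) and the standard library are available. Lean on these libraries where they do the work, as an engineer would, in place of code of your own. Each camera call takes 0.05 s, during which the arm holds its last target. There are 200 camera calls.

### The job

Check the chopping board's dampness before it is oiled: take the moisture meter out of its stand and hold it on the ring marked on the board (not the square or the cross), the foot centred in the ring, the meter upright and the long side of its foot along the length of the board. Press gently, so that the sprung foot is pushed about half way in and not to its stop, and finish while still holding the meter there for the reading; leave everything else where it is.

Things in the scene. Friction and masses are not known exactly. Their poses are not given: they have to be found in the camera images.
- meter: moisture meter, 150 mm tall, 0.14 kg, upright in its stand. Origin: underside of its foot when out; z up the handle, y along the foot. Steel foot 12 (x) x 46 (y) x 8 mm; 14 mm gap; grey head 30 x 56 mm at z 22-44; white handle 24 (x) x 36 (y) mm at z 42-150, small screen on -x. Grip the 24 mm thickness near z = 115. Half a turn about z makes no difference
- meter_foot (a joint): travel of the sprung foot into the meter, m: 0 fully out, 0.012 at its stop. The spring takes 2.4 N to start moving and 0.4 N more per mm (7.2 N at the stop); the meter's own weight does not push it in
- foot_face (a point): centre of the underside of the meter's foot, the face that touches the board; moves with the foot
- stand: fixed grey stand; origin under its centre, axes as the meter standing in it. Base plate 84 (x) x 112 (y) x 4 mm with a pocket 34 x 60 mm inside, 46 x 72 mm outside, rim 48 mm high. The meter's head sits 18 mm deep with 2 mm of play, its foot 8 mm above the worktop; lift it straight up
- board: wooden chopping board 200 (x) x 300 (y) mm, top 21 mm above the worktop; it does not slip (fixed). Origin under its centre, y along its length
- ring_mark: dark ring, 43 mm outside diameter, burnt flat into the board's top; origin at its centre, on the top face. One of three marks, 85 mm apart in a row along the middle of the board's length, in any order
- square_mark: dark square outline, 39 mm, burnt into the board's top; origin at its centre. Not to be measured
- cross_mark: dark diagonal cross, 42 mm bars, burnt into the board's top; origin at its centre. Not to be measured
- lemon_a: lemon, 71 x 53 x 51 mm, lying near a corner of the board; bystander, origin under it
- lemon_b: lemon, 72 x 57 x 58 mm, on the worktop at the right; bystander, origin under it
- avocado: avocado, 101 x 68 x 68 mm, on the worktop at the right; bystander, origin under it
- peeler: green-handled peeler, 170 x 25 x 18 mm, on the worktop at the right; bystander, origin under it
- tub: small tub, 72 mm wide, 71 mm high, behind the stand; bystander, origin under it

How it is judged:
By the outcome, as a careful person would: the job done as asked, in the order asked, and still so for the second after the job is handed in, while the arm keeps its last pose, push and grip.
It also fails if it takes over 35 s, if anything falls off the work surface, if the arm or the gripper's body presses on something with over 40 N, if the wrist force passes 120 N, or if a joint passes its speed limit or range.

## Working session

There is one attempt and no reset: what is moved stays moved. The work goes in short steps, Python scripts to look and compute and a shell command to move; the robot and the scene stay as the last step left them, time stands still between calls to the robot, and variables do not carry over. Pictures are saved under pics/ and viewed, at most 10 in all, crops included, and the job is handed in when it is done.

```bash
mkdir -p pics
cat > h.py <<'E'
import numpy as np,cv2
from rig import sense,snapshot,order,robot
def pts(s):
    v,u=np.mgrid[0:480,0:640];z=s["range_z"]
    P=np.stack([(u-s["cx"])/s["fx"]*z,(v-s["cy"])/s["fy"]*z,z],-1)
    E=np.array(s["extrinsics"]);return P@E[:3,:3].T+E[:3,3]
E
python3 - <<'E'
from h import *
for n in("top","side"):
    s=snapshot(n);cv2.imwrite(f"pics/{n}0.png",s["pixels"]);np.savez(f"{n}0.npz",P=pts(s),px=s["pixels"])
    print(n,s["fx"],np.round(s["extrinsics"],3).tolist())
print(sense())
E
```

```text
top 498.72989097028267 [[0.023, -0.991, 0.13, 0.39], [-1.0, -0.022, 0.014, -0.163], [-0.011, -0.131, -0.991, 1.151], [0.0, 0.0, 0.0, 1.0]]
side 468.0657536042189 [[0.961, -0.156, 0.23, 0.283], [-0.278, -0.542, 0.793, -1.143], [0.001, -0.826, -0.564, 0.743], [0.0, 0.0, 0.0, 1.0]]
{'time_s': 0.1, 'joint_pos': array([-1.19403117e+00,  3.20218147e-01,  1.56554452e+00, -2.14027898e-05,
        1.25737067e+00, -2.00027363e-02]), 'dq': array([-5.49371600e-06, -1.33881935e-03, -3.68756197e-03, -1.23090746e-04,
        5.39918113e-04,  7.26148934e-04]), 'effort': array([ 1.15902360e-03, -4.13331628e+01, -2.32510239e+01,  7.29664508e-02,
        4.21174883e-02, -5.74164801e-05]), 'eef_pos': array([ 0.22203211, -0.529921  ,  0.21011484]), 'tool_rot': array([-7.56310726e-04,  9.80385415e-01,  1.97088417e-01, -1.46702638e-04]), 'wrist_force': array([-0.800595  ,  0.74969916, -0.49254304]), 'ft_torque': array([ 0.02370679, -0.00956763, -0.02804863]), 'grasp_force': 0.0, 'width': 1.0017603296582631}
```

View pics/top0.png

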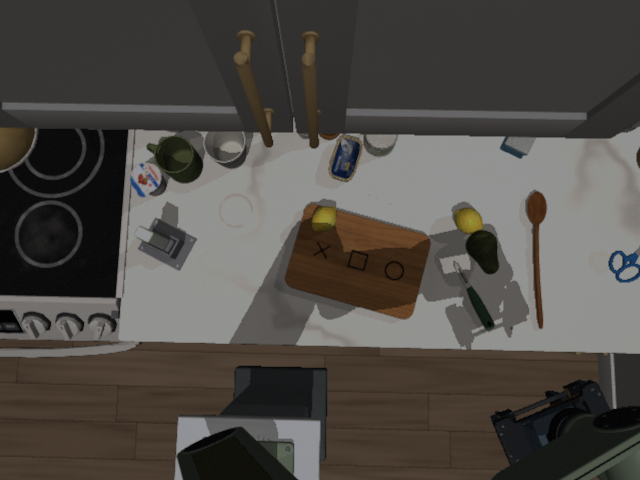

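View pics/side0.png

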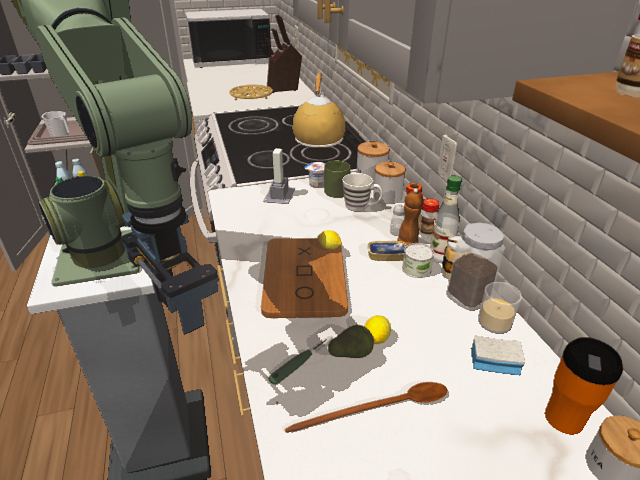

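The top view shows the ring at about (395,270), square (358,260), cross (321,250), and stand at (166,243) with the white handle leaning out to (146,234). The side view shows the handle at (278,165). Next I'll measure all of these.

Run:
```python
from h import *
d=np.load("top0.npz");P=d["P"];px=d["px"].astype(int)
v,u=np.mgrid[0:480,0:640]
def rect(m,n):
    Q=P[m];r=cv2.minAreaRect((Q[:,:2]*1000).astype(np.float32));print(n,m.sum(),r,np.round(np.median(Q[:,2]),4),"mean",Q.mean(0).round(4))
reg=(u>275)&(u<440)&(v>195)&(v<325)
b=reg&(abs(P[...,2]-.021)<.006);b=cv2.morphologyEx(b.astype(np.uint8),cv2.MORPH_OPEN,np.ones((5,5)))>0
rect(b,"board")
g=px.sum(-1)
for n,(cu,cv_) in dict(ring=(395,270),square=(358,260),cross=(321,250)).items():
    w=(abs(u-cu)<16)&(abs(v-cv_)<16); t=g[w];m=w&(g<np.median(t)*0.62); rect(m,n)
st=(u>125)&(u<205)&(v>200)&(v<275)
h=st&(P[...,2]>.135);rect(h,"handle top")
h=st&(P[...,2]>.06);rect(h,"handle all")
h=st&(abs(P[...,2]-.048)<.004);rect(h,"rim")
h=st&(abs(P[...,2]-.004)<.004)&(g<450)&(g>150);rect(h,"base")
d=np.load("side0.npz");P=d["P"];px=d["px"].astype(int);g=px.sum(-1)
st=(u>258)&(u<300)&(v>140)&(v<205)
for lo,hi in((.06,.1),(.1,.14),(.14,.17),(.145,.17)):
    rect(st&(P[...,2]>lo)&(P[...,2]<hi)&(P[...,0]<.6),("side",lo))
rect(st&(abs(P[...,2]-.048)<.004),"rim side")
for n,(cu,cv_) in dict(ring=(304,293),square=(304,270),cross=(304,250)).items():
    w=(abs(u-cu)<13)&(abs(v-cv_)<10); t=g[w];m=w&(g<np.median(t)*0.62); rect(m,n)
a=cv2.resize(cv2.imread("pics/side0.png")[130:220,230:330],None,fx=5,fy=5,interpolation=cv2.INTER_CUBIC)
b=cv2.resize(cv2.imread("pics/top0.png")[200:290,120:220],None,fx=5,fy=5,interpolation=cv2.INTER_CUBIC)
cv2.imwrite("pics/c.png",np.hstack([a,b])[:, :][:, :1000] if 0 else cv2.resize(np.hstack([a,b]),(800,360)))
```

```text
board 10734 ((505.6014099121094, -235.79263305664062), (300.3063659667969, 200.5054168701172), 75.57476043701172) 0.021 mean [ 0.4993 -0.24    0.021 ]
ring 91 ((485.6322937011719, -319.2460632324219), (41.4548454284668, 41.9320068359375), 0.21928870677947998) 0.0223 mean [ 0.486  -0.3195  0.022 ]
square 102 ((454.1623229980469, -214.03271484375), (42.679168701171875, 157.7545928955078), 66.58513641357422) 0.0223 mean [ 0.5037 -0.2349  0.0332]
cross 52 ((528.6398315429688, -153.80125427246094), (28.996963500976562, 28.515159606933594), 75.84562683105469) 0.0213 mean [ 0.5279 -0.1541  0.0216]
handle top 269 ((460.47821044921875, 32.899139404296875), (415.6244812011719, 25.493425369262695), 66.78019714355469) 0.157 mean [0.5262 0.1836 0.2104]
handle all 413 ((460.4940185546875, 32.899200439453125), (415.6104431152344, 25.895259857177734), 66.7208023071289) 0.1546 mean [0.5275 0.1867 0.1715]
rim 278 ((536.1590576171875, 206.86996459960938), (74.43064880371094, 45.853797912597656), 64.94063568115234) 0.0478 mean [0.5332 0.1995 0.048 ]
base 2845 ((552.3809204101562, 213.33779907226562), (1
[... 602 characters left out ...]
7470703), (40.96908950805664, 24.013015747070312), 64.62385559082031) 0.1565 mean [0.5356 0.1977 0.1552]
rim side 81 ((537.719482421875, 204.60781860351562), (81.01512145996094, 46.283538818359375), 63.22410202026367) 0.0484 mean [0.5355 0.1898 0.0483]
ring 30 ((486.34283447265625, -319.60357666015625), (40.07413864135742, 41.08784103393555), 17.872655868530273) 0.0234 mean [ 0.4857 -0.3187  0.0233]
square 12 ((506.9691162109375, -238.9155731201172), (36.87598419189453, 35.443180084228516), 76.06382751464844) 0.0232 mean [ 0.5021 -0.2399  0.0234]
cross 3 ((522.0922241210938, -159.67323303222656), (16.700626373291016, 4.339483261108398), 23.2242431640625) 0.0238 mean [ 0.5239 -0.1597  0.0238]
```

View pics/c.png

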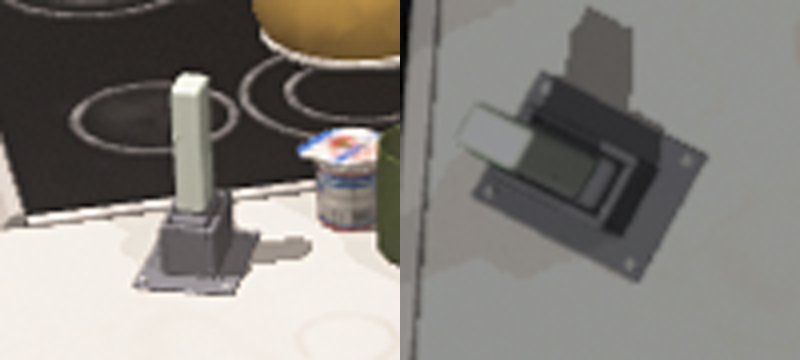

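The crops show the handle upright in the stand, with its top at (495,135) in the right half. Its long axis is at about 64.7° and its centre near (0.536, 0.204). The board axis is at 75.6° and the ring is near (0.4855, -0.319).

```bash
cat >> h.py <<'E'
from scipy.spatial.transform import Rotation as R
def go(pos,yaw,base=None):
    "row to reach pos, tool down, tool x at yaw deg (world)"
    s=sense();q=s["tool_rot"];r=R.from_quat([q[1],q[2],q[3],q[0]])
    c=np.cos(np.radians(yaw));n=np.sin(np.radians(yaw))
    T=R.from_matrix(np.array([[c,n,0],[n,-c,0],[0,0,-1]]))
    sh=r.inv().apply(np.array(pos)-s["eef_pos"])/.05
    rv=np.degrees((r.inv()*T).as_rotvec())/10
    print("row",sh.round(3),rv.round(3))
E
python3 - <<'E'
from h import *
go([.5365,.2045,.235],64.7)
for n in("top","side"):
    P=np.load(n+"0.npz")["P"];m=(P[...,2]>.3)&(abs(P[...,1])<.45)&(P[...,0]>.45);print(n,m.sum(),P[m].min(0) if m.any() else "")
E
```

```text
row [ 11.477 -11.118  -0.48 ] [-8.000e-03 -3.000e-03 -4.197e+00]
top 81808 [ 0.5806214  -0.4499973   0.52234386]
side 12319 [ 0.58198482 -0.44998757  0.30003134]
```

```bash
python3 -m creep '[[0.3,-0.3,0,0,0,0],[0.9,-0.8,0,0,0,-0.2],[1.6,-1.5,0,0,0,-0.5],[2.3,-2.2,0,0,0,-0.8],[3.0,-2.9,0,0,0,-1.1],[3.7,-3.6,0,0,0,-1.4],[4.4,-4.3,0,0,0,-1.7],[5.1,-5.0,0,0,0,-2.0],[5.8,-5.7,0,0,0,-2.3],[6.5,-6.4,0,0,0,-2.6],[7.2,-7.0,0,0,0,-2.9],[7.9,-7.7,0,0,0,-3.2],[8.6,-8.4,0,0,0,-3.5],[9.3,-9.0,0,0,0,-3.8],[10.0,-9.7,0,0,0,-4.0],[10.6,-10.3,0,0,0,-4.2],[11.1,-10.8,0,0,0,-4.2],[11.4,-11.05,0,0,0,-4.2],[11.48,-11.12,0,0,0,-4.2],[11.48,-11.12,0,0,0,-4.2]]' 0
python3 - <<'E'
from h import *
s=snapshot("wrist");cv2.imwrite("pics/w1.png",s["pixels"]);P=pts(s)
print(sense()["eef_pos"],np.round(s["extrinsics"],3).tolist())
m=(abs(P[...,2]-.158)<.006)&(s["range_z"]>0)
if m.sum()>9: print(m.sum(),cv2.minAreaRect((P[m][:,:2]*1000).astype(np.float32)),np.median(P[m],0))
go([.5365,.2045,.123],64.7)
E
```

```text
time_s: 2.6
eef_pos: [0.5362, 0.2037, 0.2108]
tool_rot: [0.0, 0.845, 0.535, -0.0]
wrist_force: [0.4, -0.1, 0.6]
width: 1.002
grasp_force: 0.0
[0.5362096  0.20337194 0.21084793] [[0.904, -0.411, -0.117, 0.57], [-0.427, -0.869, -0.249, 0.275], [0.0, 0.275, -0.961, 0.384], [0.0, 0.0, 0.0, 1.0]]
1780 ((537.974365234375, 207.21266174316406), (36.48653793334961, 23.506113052368164), 63.99957275390625) [0.53853162 0.20883732 0.15666849]
row [ 0.024 -0.004  1.757] [-0.001  0.005 -0.001]
```

View pics/w1.png

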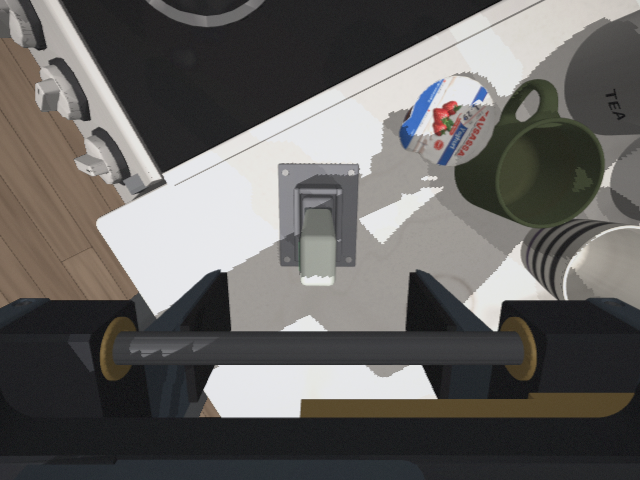

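The wrist view shows the handle top at (318,270) between the fingers. It measures a centre of (0.538, 0.207) at 64°. The mug and tub are clear, so I'll descend.

```bash
python3 -m creep '[[0.03,0,0.2,0,0,0.05],[0.06,0,0.6,0,0,0.05],[0.06,0,1.0,0,0,0.05],[0.06,0,1.4,0,0,0.05],[0.06,0,1.65,0,0,0.05],[0.06,0,1.75,0,0,0.05],[0.06,0,1.75,0,0,0.05]]' 0 && python3 -m creep '[[0,0,0,0,0,0],[0,0,0,0,0,0],[0,0,0,0,0,0],[0,0,0,0,0,0],[0,0,0,0,0,0],[0,0,0,0,0,0],[0,0,0,0,0,0],[0,0,0,0,0,0]]' 255
```

```text
time_s: 3.52
eef_pos: [0.5381, 0.2069, 0.1234]
tool_rot: [0.0, 0.847, 0.532, 0.0]
wrist_force: [0.5, -0.1, 0.2]
width: 1.002
grasp_force: 0.0
time_s: 4.53
eef_pos: [0.538, 0.207, 0.1233]
tool_rot: [0.0, 0.847, 0.532, -0.0]
wrist_force: [-0.7, 0.4, -0.1]
width: 0.263
grasp_force: 30.0
```

```bash
python3 -m creep '[[0,0,-0.1,0,0,0],[0,0,-0.3,0,0,0],[0,0,-0.5,0,0,0],[0,0,-0.7,0,0,0],[0,0,-0.95,0,0,0],[0,0,-1.2,0,0,0],[0,0,-1.45,0,0,0],[0,0,-1.65,0,0,0],[0,0,-1.8,0,0,0],[0,0,-1.8,0,0,0]]'
python3 - <<'E'
from h import *
go([.4855,-.3190,.213],75.6)
E
```

```text
time_s: 5.78
eef_pos: [0.5383, 0.2071, 0.2139]
tool_rot: [0.0, 0.847, 0.532, 0.001]
wrist_force: [-0.3, 0.4, -1.6]
width: 0.26
grasp_force: 30.0
row [-9.935  3.623  0.014] [ 0.005 -0.004 -1.137]
```

```bash
python3 -m creep '[[-0.2,0.07,0,0,0,0],[-0.6,0.22,0,0,0,0],[-1.2,0.44,0,0,0,-0.1],[-1.8,0.66,0,0,0,-0.2],[-2.4,0.88,0,0,0,-0.3],[-3.0,1.1,0,0,0,-0.4],[-3.7,1.35,0,0,0,-0.5],[-4.4,1.6,0,0,0,-0.6],[-5.1,1.86,0,0,0,-0.7],[-5.8,2.11,0,0,0,-0.8],[-6.5,2.37,0,0,0,-0.9],[-7.2,2.62,0,0,0,-1.0],[-7.9,2.88,0,0,0,-1.1],[-8.5,3.1,0,0,0,-1.14],[-9.0,3.28,0,0,0,-1.14],[-9.4,3.43,0,0,0,-1.14],[-9.7,3.54,0,0,0,-1.14],[-9.88,3.6,0,0,0,-1.14],[-9.94,3.62,0,0,0,-1.14],[-9.94,3.62,0,0,0,-1.14]]'
python3 - <<'E'
from h import *
for n in("wrist","side","top"):
    s=snapshot(n);cv2.imwrite(f"pics/{n}2.png",s["pixels"]);np.savez(f"{n}2.npz",P=pts(s),px=s["pixels"])
a=cv2.imread("pics/wrist2.png");b=cv2.imread("pics/side2.png")[130:340,200:480]
cv2.imwrite("pics/m2.png",np.hstack([cv2.resize(a,(440,330)),cv2.resize(b,(360,330))]))
print(sense()["eef_pos"],sense()["tool_rot"])
E
```

```text
time_s: 8.28
eef_pos: [0.4851, -0.3189, 0.2133]
tool_rot: [-0.0, 0.79, 0.613, 0.0]
wrist_force: [0.6, -0.2, -1.7]
width: 0.263
grasp_force: 30.0
[ 0.48512558 -0.31865507  0.21343892] [-4.35479702e-05  7.89730651e-01  6.13453743e-01  5.23080700e-05]
```

View pics/m2.png

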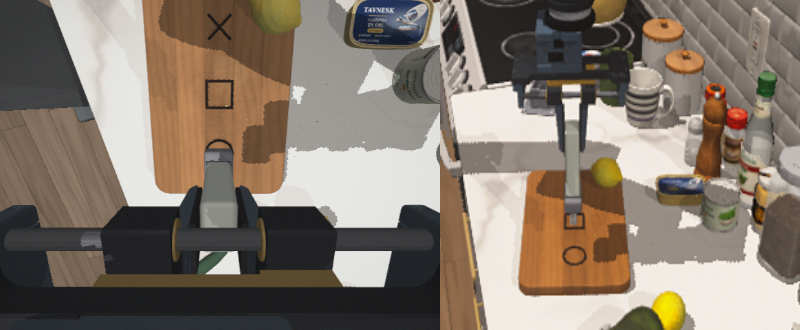

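The left half (wrist) shows the meter gripped with the ring partly behind it at (218,150). The right half (side) shows the meter upright, with the foot at (573,218). Next I'll measure the meter's offset in the hand and refine the marks.

Run:
```python
from h import *
s0=sense();tc=s0["eef_pos"]
a=np.radians(75.6);ex=np.array([np.sin(a),-np.cos(a)]);ey=np.array([np.cos(a),np.sin(a)])
for n in("side","wrist"):
    P=np.load(n+"2.npz")["P"];D=P[...,:2]-tc[:2];X=D@ex*1000;Y=D@ey*1000;Z=P[...,2]
    m=(abs(X)<40)&(abs(Y)<60)
    for lo,hi in((.094,.108),(.122,.14),(.146,.16),(.16,.175),(.175,.185)):
        k=m&(Z>lo)&(Z<hi)
        if k.sum()>5:print(n,lo,k.sum(),"X",np.percentile(X[k],[2,50,98]).round(1),"Y",np.percentile(Y[k],[2,50,98]).round(1),"Z",Z[k].min().round(4),Z[k].max().round(4))
# marks
d=np.load("wrist2.npz");P=d["P"];g=d["px"].astype(int).sum(-1);Z=P[...,2]
b=(abs(Z-.021)<.005)&(P[...,1]>-.4)&(P[...,1]<-.08)&(P[...,0]>.35)&(P[...,0]<.65)
b=cv2.morphologyEx(b.astype(np.uint8),cv2.MORPH_OPEN,np.ones((7,7)))>0
print("board vis",cv2.minAreaRect((P[b][:,:2]*1000).astype(np.float32)))
for n,c in dict(ring=(.4854,-.319),square=(.5045,-.237),cross=(.527,-.154)).items():
    w=b&(np.hypot(P[...,0]-c[0],P[...,1]-c[1])<.03);m=w&(g<np.median(g[w])*.6)
    print(n,m.sum(),cv2.minAreaRect((P[m][:,:2]*1000).astype(np.float32)),P[m].mean(0))
# ring circle fit in side view2 & top0
for f in("side2","wrist2","top0"):
    d=np.load(f+".npz");P=d["P"];g=d["px"].astype(int).sum(-1)
    w=(np.hypot(P[...,0]-.4854,P[...,1]+.319)<.027)&(abs(P[...,2]-.022)<.006);m=w&(g<np.median(g[w])*.62)
    Q=P[m][:,:2];A=np.c_[2*Q,np.ones(len(Q))];x=np.linalg.lstsq(A,(Q**2).sum(1),rcond=None)[0]
    print(f,len(Q),"circle",x[:2].round(4),np.sqrt(x[2]+x[0]**2+x[1]**2).round(4))
```

```text
side 0.094 21 X [-4.6 -0.1  4.4] Y [-24.4 -21.7 -10.3] Z 0.0992 0.1079
side 0.122 85 X [-14.8   0.2  13.5] Y [-30.4 -27.9 -17.1] Z 0.1225 0.14
side 0.146 58 X [-12.5   0.7  11.7] Y [-21.  -17.9 -10. ] Z 0.146 0.1597
side 0.16 68 X [-9.9  1.1 11.9] Y [-20.9 -17.8 -13.4] Z 0.1602 0.175
side 0.175 45 X [-11.7   1.2  12. ] Y [-21.2 -18.  -11.4] Z 0.1753 0.1845
wrist 0.122 423 X [-14.5   1.2  14.9] Y [ 3.2 26.7 28. ] Z 0.1238 0.14
wrist 0.146 183 X [-10.8  -0.1  11.2] Y [15.1 17.8 18.1] Z 0.146 0.1599
wrist 0.16 220 X [-11.2  -0.1  11.2] Y [14.6 17.7 18.1] Z 0.1601 0.1749
wrist 0.175 178 X [-11.   -0.1  11.2] Y [15.  17.8 18.2] Z 0.175 0.185
board vis ((502.7510070800781, -252.49661254882812), (266.6744689941406, 200.47177124023438), 75.49469757080078)
ring 187 ((491.99072265625, -307.9275207519531), (19.110143661499023, 42.75592041015625), 61.97464370727539) [ 0.49137571 -0.3045725   0.02082715]
square 577 ((507.6622314453125, -236.3084716796875), (40.13755798339844, 39.79822540283203), 76.00447845458984) [ 0.5075295  -0.23637925  0.02089499]
cross 360 ((528.6345825195312, -153.91929626464844), (30.06695556640625, 30.800800323486328), 75.96382141113281) [ 0.5284935  -0.15411526  0.02096003]
side2 59 circle [ 0.4861 -0.3201] 0.02
wrist2 191 circle [ 0.4863 -0.3185] 0.0201
top0 83 circle [ 0.4849 -0.3185] 0.02
```

The meter is centred in the hand to within 0.3 mm and upright, with yaw 75.7°. Four estimates put the ring at about (0.486, -0.319). I'll descend to just above contact.

```bash
python3 -m creep '[[0,0.02,0.15,0,0,0],[0,0.02,0.4,0,0,0],[0,0.02,0.7,0,0,0],[0,0.02,1.0,0,0,0],[0,0.02,1.25,0,0,0],[0,0.02,1.4,0,0,0],[0,0.02,1.45,0,0,0],[0,0.02,1.45,0,0,0],[0,0.02,1.45,0,0,0]]'
python3 - <<'E'
from h import *
s=snapshot("wrist");P=pts(s);g=s["pixels"].astype(int).sum(-1);tc=sense()["eef_pos"];print(tc,sense()["wrist_force"])
s2=snapshot("side");cv2.imwrite("pics/m3.png",np.hstack([cv2.resize(s["pixels"][150:400,180:460],(400,357)),cv2.resize(s2["pixels"][215:315,248:360],(400,357),interpolation=cv2.INTER_CUBIC)]))
for n,s in(("w",s),("s",s2)):
    P=pts(s);g=s["pixels"].astype(int).sum(-1);w=(np.hypot(P[...,0]-.486,P[...,1]+.319)<.027)&(abs(P[...,2]-.022)<.005);m=w&(g<np.median(g[w])*.62);Q=P[m][:,:2];print(n,len(Q))
    if len(Q)>20:
        A=np.c_[2*Q,np.ones(len(Q))];x=np.linalg.lstsq(A,(Q**2).sum(1),rcond=None)[0];print(x[:2],np.sqrt(x[2]+x[0]**2+x[1]**2))
E
```

```text
time_s: 9.55
eef_pos: [0.4863, -0.3197, 0.1414]
tool_rot: [0.001, 0.79, 0.613, 0.0]
wrist_force: [-0.3, -0.5, -1.3]
width: 0.258
grasp_force: 30.0
[ 0.48624779 -0.3197003   0.14138337] [-0.14763332  0.26482244 -1.48968194]
w 145
[ 0.48634874 -0.31804118] 0.02029104399011874
s 10
```

View pics/m3.png

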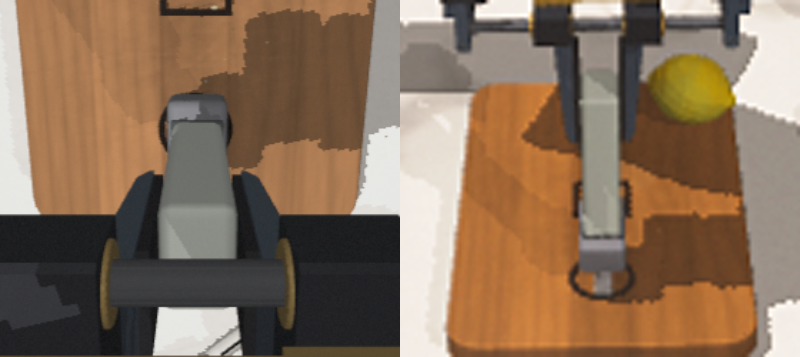

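The left half shows the head over the ring at (196,115). The right half shows the foot inside the ring at (602,280), about 0.7 mm low in y, which I'll correct. Now I'll press gently.

```bash
python3 -m creep '[[0.015,0,0.02,0,0,0],[0.015,0,0.04,0,0,0],[0.015,0,0.06,0,0,0],[0.015,0,0.08,0,0,0],[0.015,0,0.1,0,0,0],[0.015,0,0.12,0,0,0],[0.015,0,0.14,0,0,0],[0.015,0,0.16,0,0,0],[0.015,0,0.16,0,0,0],[0.015,0,0.16,0,0,0]]'
python3 -c "
from h import *
for i in range(4): snapshot('wrist');s=sense();print(s['eef_pos'].round(4),s['wrist_force'].round(2))"
```

```text
time_s: 10.9
eef_pos: [0.4862, -0.3188, 0.133]
tool_rot: [0.0, 0.79, 0.613, -0.0]
wrist_force: [-0.9, 0.6, 2.0]
width: 0.263
grasp_force: 30.0
[ 0.4862 -0.3188  0.133 ] [-0.81  1.46  3.21]
[ 0.4862 -0.3187  0.1329] [0.26 0.6  1.83]
[ 0.4862 -0.3188  0.1329] [-1.04  0.02  3.09]
[ 0.4862 -0.3188  0.1329] [-1.72  0.29  2.39]
```

```bash
python3 -m creep '[[0,0,0.02,0,0,0],[0,0,0.04,0,0,0],[0,0,0.045,0,0,0],[0,0,0.045,0,0,0],[0,0,0.045,0,0,0],[0,0,0.045,0,0,0]]'
python3 - <<'E'
from h import *
F=[]
for i in range(12): w=snapshot('wrist');F.append(sense()['wrist_force'])
tc=sense()["eef_pos"];print(tc,np.mean(F,0))
s=snapshot("side");P=pts(s);a=np.radians(75.6);ex=np.array([np.sin(a),-np.cos(a)]);ey=np.array([np.cos(a),np.sin(a)])
for n,s in(("side",s),("wrist",w)):
    P=pts(s);D=P[...,:2]-tc[:2];X=D@ex*1000;Y=D@ey*1000;Z=P[...,2]
    for lo,hi in((.024,.034),(.04,.056),(.065,.09)):
        k=(abs(X)<20)&(abs(Y)<32)&(Z>lo)&(Z<hi)
        if k.sum()>5:print(n,lo,k.sum(),"X",np.percentile(X[k],[2,50,98]).round(1),"Y",np.percentile(Y[k],[2,50,98]).round(1))
# head top edge heights
    k=(abs(X)<14)&(abs(Y)>23)&(abs(Y)<29)&(Z>.03)&(Z<.08)
    print(n,"head Z",np.percentile(Z[k],[2,98]).round(4))
s=snapshot("side");cv2.imwrite("pics/f.png",cv2.resize(s["pixels"][215:315,248:360],(560,500),interpolation=cv2.INTER_CUBIC))
E
```

```text
time_s: 11.85
eef_pos: [0.4862, -0.3188, 0.1307]
tool_rot: [0.0, 0.79, 0.613, 0.0]
wrist_force: [-1.2, 0.3, 3.7]
width: 0.262
grasp_force: 30.0
[ 0.48616805 -0.31878829  0.13060684] [-1.30845315  0.48512493  3.57271603]
side 0.024 45 X [-19.2  -0.2  18.7] Y [-25.3 -18.9  11.4]
side 0.04 60 X [-13.6   0.1  13.9] Y [-31.2 -27.9 -24.5]
side 0.065 95 X [-10.8   0.8  12.1] Y [-21.3 -17.9 -14.3]
side head Z [0.0361 0.0618]
wrist 0.04 255 X [-15.    0.6  14.9] Y [ 4.  27.8 28.3]
wrist 0.065 349 X [-11.2  -0.1  11.2] Y [14.7 18.  18.4]
wrist head Z [0.0426 0.0593]
```

View pics/f.png

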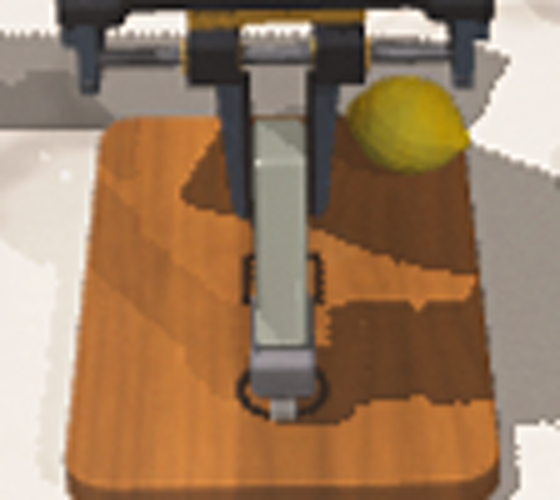

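The foot stands on the ring at (284,390). Force and geometry both put the spring travel at about 6 mm, the meter is upright, and it is still gripped. I'll hand it in.

```bash
python3 -c "
from rig import order
print(order.sign_off())"
```

```text
the job is handed in; nothing more can be done
None
```

The job is handed in with the arm still holding the meter upright on the ring. The foot is centred to within about 1 mm with its long side along the board, and is pushed in about 6 of its 12 mm; nothing else was touched.

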